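# Balance three sample vials against a metal blank

## Robot

A 6-joint arm with a two-finger parallel gripper is mounted at the origin on a cart in front of the work surface, level with it; the furniture and walls round the work are solid. World frame = base frame: x ahead of the robot, y to its left, z up, the work surface at z = 0. Lengths are in mm, angles in rad, forces in N, time in s.
With the tool pointing down it reaches from about 350 to 925 mm from the base axis. Payload 6.4 kg.
Tool frame: the origin (TCP) lies at the very end of the fingers, on their centre line; the grasp point (between the pads) lies robot.pinch_z behind it (robot.pinch_z is the distance from the TCP to the grasp point, in mm); z points along the fingers, x is the direction in which the jaws open and shut, and the axes are right-handed (so a half turn about z gives the same grasp; the last joint's range is limited). The gripper opens to 85 mm and grips with 20 to 120 N. Pads are 22 mm wide; open, the fingers measure 114 mm over their backs; the gripper's body (76 mm by 85 mm) begins 54 mm behind the grasp point. The pads swing forward as they close: fully open they stand 13 mm farther back than shut.
Start: joints at [-1.461, 0.245, 1.558, -0, 1.339, -0.174], TCP at [182.008, -624.009, 231.29] pointing down, gripper open.
Joint ranges: [-3.13, 3.13], [-1.02, 2.26], [0.13, 2.54], [-0.95, 4.09], [0.21, 2.88], [-2.74, 2.74]. Speed limits (rad/s): [2.57, 2.57, 3.14, 3.14, 3.14, 3.14].

## Interface

Orientations are given as [roll, pitch, yaw] about the fixed x, y, z axes, in that order (R = Rz(yaw) Ry(pitch) Rx(roll)).
In Python, from bench import status, optics, hand_in, robot gives the robot as it stands.
- The arm moves only by the shell command python3 -m crank 'ROWS' [FORCE]. ROWS is JSON, one flat list of numbers, 7 for each row, row after row: the finger opening in mm, from 0 to 85.4, then the shift along the tool's x, y, z in mm, then the turn, a rotation vector about the tool's x, y, z in rad. A call has 1 to 20 rows; each row shifts and turns the commanded pose from where the row before left it, along the tool's axes as they then stand; what a row does not reach is not made up. A row lasts 1/8 s, in which the tool goes at most 62.5 mm and 10.7 degrees, less where a joint would pass 70% of its speed; a pose out of reach is approached as far as the arm can. A call is refused whole if a number of a shift passes 62.5 or a number of a turn 0.188, either way. A call with a gripper value outside its range is refused whole. The fingers move at their own pace and stop on an object; FORCE is the grip in N (left out, the last holds). Time passes only in rows, so rows that do not move let the fingers close. It gives the time, the measured TCP pose, the force and the opening at its end, in the units of the state.
- status.get_obs(): the state, without advancing time (a new reading comes with each control period).
- optics.snapshot(name): name is "scene" or "top" or "wrist"; returns a dict with "pixels" (384x512x3 uint8, red, green, blue), "z_map" (384x512 float32, mm along the optical axis (not along the pixel's ray), 0 where there is no reading), "fovy" (degrees; the focal length in pixels is half the picture's height over the tangent of half this angle, whatever the lens; pixels are square), "cx", "cy" (the principal point, pixels), "k1" (the pictures are not rectified: a ray, as slopes to the right and down, at radius r is drawn at 1 + k1 r^2 times it, then the intrinsics apply), "xyz" and "orientation" of the camera in the world. Camera axes: x right, y down, z forward; pixel columns grow to the right and rows downward; lengths in mm; the calibration is good to about 2 mm. A picture is of the moment at which its call begins.
- hand_in(): hands the job in, once; it reports no verdict.
The state is a dict: "time": time; "qpos": joint angles; "qd": joint speeds; "joint_torque": joint torques, N m; "tcp_pos": TCP position; "orientation": TCP orientation; "ft_force": force on the tool from outside, world axes, zero at the start; "moment": the same for the moment, N m; "finger_gap": finger opening in mm.
Only numpy, scipy, OpenCV 4.12 (cv2) and the standard library are available. Lean on these libraries where they do the work, as an engineer would, in place of code of your own. Each camera call takes 0.05 s, during which the arm holds its last target.

## Task

Bring the two-pan balance level with the metal blank alone in one pan and all three vials in the other: move the vial that stands beside the blank into the free well of the other pan and press it fully home, gently. Then, with the hand off the pans, nudge the trim poise along the beam with a light fingertip push (do not pinch it) until the beam rests level by itself; do not disturb the other things on the bench.

Things in the scene. Friction and masses are not known exactly. Their poses are not given: they have to be found in the camera images.
- balance: two-pan bench balance: white stand 150 x 360 mm, fixed. Origin on the table at the stand's centre; y runs along the beam to the left pan, x across it, away from the robot. Beam pivot 75 mm above the table. A pointer on the front hangs before a small white scale and points at the long middle mark when level
- beam (a joint): tip of the beam in rad: 0 is level, positive when the left pan is up and the right pan down; stops at -0.065 and +0.065. Weakly sprung to level and damped, it settles in about 2 s after the hand is off
- poise (a joint): where the trim poise stands along its rail in m: 0 at mid-beam, positive towards the left pan; rail ends at -0.066 and +0.066. Moving it towards a pan makes that side heavier: each 10 mm tips the free beam by about 0.05 rad, between its stops. Held by friction of about 1 N
- poise_tab (a point): middle of the trim poise's upright tab: 26 mm across the beam, 12 mm along it, top 13 mm above this point. Below it the steel block (180 g), 30 mm across, 24 mm along, top 19 mm below this point, slides on a rod whose end posts (88 mm either side of mid-beam) top out 26 mm below this point. The point is 61 mm above the beam's pivot and leans with the beam
- pan_left: left pan (150 mm to +y of the balance's origin): grey rack 120 x 32 x 28 mm with three square wells in a row along its x, 40 mm apart, the middle one at the origin; each 24 mm wide, 22 mm deep, floor 6 mm above the origin (centre of its underside). Axes as the balance. Stays upright, rides 10 mm up or down from level to its stops, sinks under a push. A sprung leaf in each well grips the vial
- pan_right: right pan (150 mm to -y of the balance's origin): grey rack 120 x 32 x 28 mm with three square wells in a row along its x, 40 mm apart, the middle one at the origin; each 24 mm wide, 22 mm deep, floor 6 mm above the origin (centre of its underside). Axes as the balance. Stays upright, rides 10 mm up or down from level to its stops, sinks under a push. A sprung leaf in each well grips the vial
- seat_left: the left pan's dark rubber floor pad, 114 x 24 x 3 mm, under all three wells; its top is the floor of the wells. Origin at the centre of its underside, 3 mm above the pan's origin. Yields under 2 mm. It cannot take a hard press: a steady 10 to 15 N down on a vial is plenty
- seat_right: the right pan's dark rubber floor pad, 114 x 24 x 3 mm, under all three wells; its top is the floor of the wells. Origin at the centre of its underside, 3 mm above the pan's origin. Yields under 2 mm. It cannot take a hard press: a steady 10 to 15 N down on a vial is plenty
- blank: plain solid steel-coloured metal cylinder with a groove near its top and no cap, 21.6 mm across, 66 mm tall, seated in one of the wells; origin at the centre of its underside, z up. The counterweight, 120 g give or take, roughly three vials; it may stand in either pan, with one vial; the other two vials stand in the other pan
- vial_0: white-capped sample vial, 22 mm across, 60 mm tall, about 40 g (each differs), in a well, 38 mm of it above the rim; origin at the centre of its underside, z up. Grip above the rim, about 25 N. The well's leaf (in the wall away from mid-beam) holds it 1 mm towards the inner wall: 3 to 10 N push it in or pull it out; let go part-way it stays stuck there
- vial_1: white-capped sample vial, 22 mm across, 60 mm tall, about 40 g (each differs), in a well, 38 mm of it above the rim; origin at the centre of its underside, z up. Grip above the rim, about 25 N. The well's leaf (in the wall away from mid-beam) holds it 1 mm towards the inner wall: 3 to 10 N push it in or pull it out; let go part-way it stays stuck there
- vial_2: white-capped sample vial, 22 mm across, 60 mm tall, about 40 g (each differs), in a well, 38 mm of it above the rim; origin at the centre of its underside, z up. Grip above the rim, about 25 N. The well's leaf (in the wall away from mid-beam) holds it 1 mm towards the inner wall: 3 to 10 N push it in or pull it out; let go part-way it stays stuck there
- green_lid: round jar lid lying flat, 56 mm across, 20 mm tall; origin at the centre of its underside. Not part of the job
- white_box: plain off-white carton, 57 x 89 x 31 mm, lying flat; origin at the centre of its underside. Not part of the job
- tape_pale: plain round roll of tape lying flat, 55 mm across, 19 mm tall; origin at the centre of its underside. Not part of the job
Not all that is in view belongs to the job. What is shaped like the vial_2 but pink is not meant.

How it is judged:
By the outcome, as a careful person would: the job done as asked, in the order asked, and still so for the second after the job is handed in, with the robot touching nothing.
It also fails if it takes over 67 s, if anything falls off the work surface, if the arm or the gripper's body presses on something with over 40 N, if the wrist force passes 120 N, or if a joint passes its speed limit or range.

## Working session

There is one attempt and no reset: what is moved stays moved. The work goes in short steps, Python scripts to look and compute and a shell command to move; the robot and the scene stay as the last step left them, time stands still between calls to the robot, and variables do not carry over. Pictures are saved under pics/ and viewed, and the job is handed in when it is done.

```bash
ls; mkdir -p pics; python3 - <<'E'
from bench import status, optics, robot
import cv2
print(status.get_obs()); print(robot.pinch_z, [a for a in dir(robot) if a[0]!='_'])
for n in ("scene","top","wrist"):
    s=optics.snapshot(n); cv2.imwrite(f"pics/{n}0.png",s["pixels"][:,:,::-1])
    print(n,{k:v for k,v in s.items() if k not in("pixels","z_map")})
E
```

```text
pics
{'time': 0.0, 'qpos': array([-1.46110391e+00,  2.45828691e-01,  1.55900104e+00, -7.11810345e-06,
        1.33871254e+00, -1.74093288e-01]), 'qd': array([ 0.00132354, -0.00050551,  0.00192269, -0.00100929,  0.00112204,
        0.00020461]), 'joint_torque': array([ 1.90059000e-03, -4.29499340e+01, -3.26130903e+01, -4.22977024e-06,
        5.17043940e-03, -5.36289818e-06]), 'tcp_pos': array([ 181.94113892, -623.43837685,  230.17795449]), 'orientation': array([-3.14126177e+00,  1.92134469e-03, -1.28700866e+00]), 'ft_force': array([-0.2146565 , -0.093989  , -0.54190971]), 'moment': array([0.02963127, 0.0139682 , 0.04109201]), 'finger_gap': 85.80694377494875}
18.700000000000003 ['IKError', 'pinch_z']
scene {'fovy': 57.291459871483454, 'cx': 255.9867633978242, 'cy': 189.82231691871712, 'k1': 0.015113998072021151, 'xyz': array([-175.48390614,  257.16682648,  774.81629597]), 'orientation': array([-2.28674731, -0.02072199, -2.17499979])}
top {'fovy': 44.78655319750861, 'cx': 248.51282423825978, 'cy': 193.67570545576373, 'k1': -0.19380617279424908, 'xyz': array([-151.71529162, -183.56753728, 1637.82421887]), 'orientation': array([-2.76991317, -0.00715853, -1.57103138])}
wrist {'fovy': 63.868283816250326, 'cx': 253.8938214896962, 'cy': 195.44737297211066, 'k1': -0.07081982026294176, 'xyz': array([ 247.46649835, -604.04882159,  371.7155156 ]), 'orientation': array([ 2.86545339e+00,  1.63069724e-03, -1.28726898e+00])}
```

View pics/scene0.png

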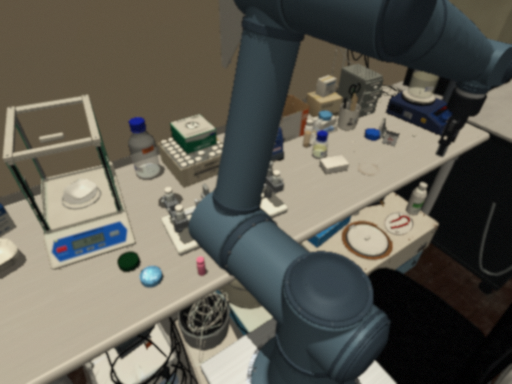

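View pics/top0.png

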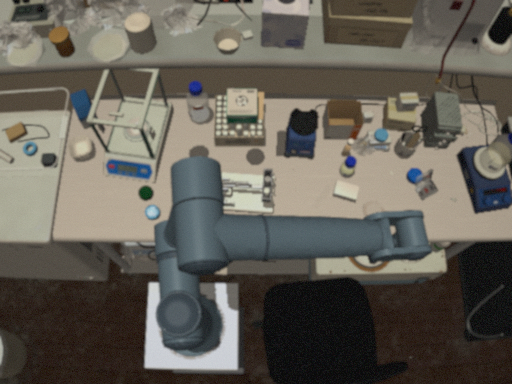

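View pics/wrist0.png

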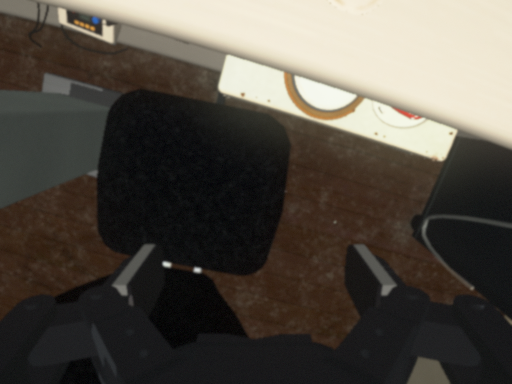

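```bash
cat > h.py <<'E'
import numpy as np, cv2
from scipy.spatial.transform import Rotation as R
from bench import status, optics
def snap(n):
    s=optics.snapshot(n); H=s["pixels"].shape[0]
    s["f"]=H/2/np.tan(np.radians(s["fovy"]/2)); s["R"]=R.from_euler('xyz',s["orientation"]).as_matrix()
    s["img"]=s["pixels"][:,:,::-1].copy(); return s
def ray(s,u,v):
    d=np.array([(u-s["cx"])/s["f"],(v-s["cy"])/s["f"]]); x=d.copy()
    for _ in range(30): x=d/(1+s["k1"]*(x@x))
    return s["R"]@np.array([x[0],x[1],1.0])
def onz(s,u,v,z):
    d=ray(s,u,v); return s["xyz"]+d*(z-s["xyz"][2])/d[2]
def pt(s,u,v):  # by depth
    return s["xyz"]+ray(s,u,v)*s["z_map"][int(round(v)),int(round(u))]
def proj(s,p):
    c=s["R"].T@(np.asarray(p,float)-s["xyz"]); x=c[:2]/c[2]; x=x*(1+s["k1"]*(x@x))
    return x*s["f"]+[s["cx"],s["cy"]]
def cloud(s):
    H,W=s["z_map"].shape; u,v=np.meshgrid(np.arange(W),np.arange(H))
    d=np.stack([(u-s["cx"])/s["f"],(v-s["cy"])/s["f"]],-1); x=d.copy()
    for _ in range(30): x=d/(1+s["k1"]*(x**2).sum(-1,keepdims=True))
    c=np.concatenate([x,np.ones((H,W,1))],-1)*s["z_map"][...,None]
    return c@s["R"].T+s["xyz"]
def crop(s,u0,v0,u1,v1,k,name):
    cv2.imwrite("pics/"+name,cv2.resize(s["img"][v0:v1,u0:u1],None,fx=k,fy=k,interpolation=cv2.INTER_CUBIC))
E
python3 - <<'E'
from h import *
s=snap("top"); crop(s,130,140,290,230,5,"top1.png")
for uv in [(225,178),(225,208),(272,208),(272,175),(270,174),(269,188),(152,212),(146,192),(345,190)]: print(uv,pt(s,*uv).round(), onz(s,*uv,0).round())
s2=snap("scene"); crop(s2,110,150,300,290,4,"scene1.png")
E
```

```text
(225, 178) [ 515. -109.   82.] [ 551. -106.    0.]
(225, 208) [ 421. -109.   24.] [ 429. -108.    0.]
(272, 208) [ 424. -282.   17.] [ 430. -283.    0.]
(272, 175) [ 516. -279.  109.] [ 564. -286.    0.]
(270, 174) [ 522. -272.  106.] [ 568. -278.    0.]
(269, 188) [ 466. -267.  109.] [ 510. -273.    0.]
(152, 212) [405. 161.  21.] [412. 166.   0.]
(146, 192) [488. 192.  12.] [493. 195.   0.]
(345, 190) [ 487. -555.   39.] [ 503. -564.    0.]
```

View pics/top1.png

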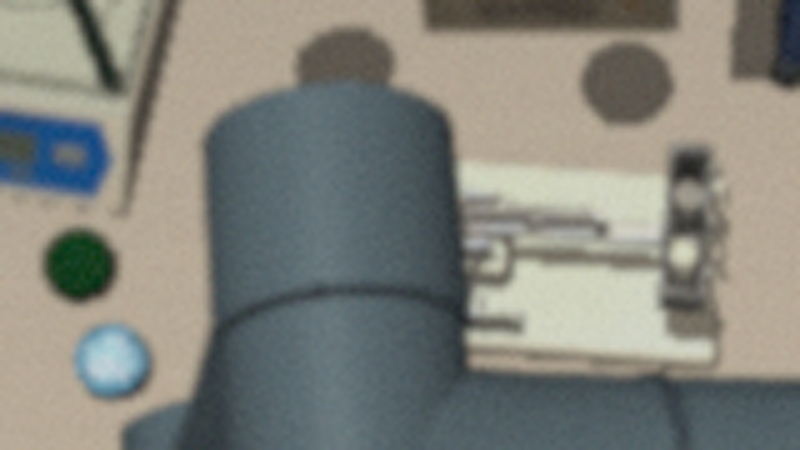

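View pics/scene1.png

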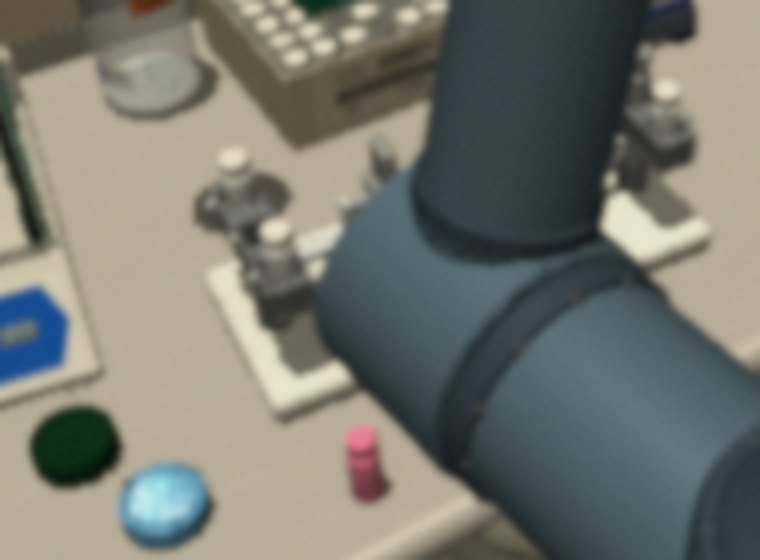

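```bash
python3 -m crank '[85,0,0,-30,0,0,0.142, 85,0,0,-40,0,0,0.142, 85,-49,-30,0,0,0,0, 85,-49,-30,0,0,0,0, 85,-49,-30,0,0,0,0, 85,-49,-30,0,0,0,0, 85,-49,-30,0,0,0,0, 85,-49,-30,0,0,0,0, 85,-49,-30,0,0,0,0, 85,-49,-30,0,0,0,0, 85,-49,-30,0,0,0,0, 85,-49,-30,0,0,0,0, 85,0,0,0,0,0,0]'
python3 - <<'E'
from h import *
for n in("wrist","top","scene"):
    s=snap(n); cv2.imwrite(f"pics/{n}2.png",s["img"]); np.savez(f"{n}2.npz",**{k:v for k,v in s.items()})
E
```

```text
time: 1.88
tcp_pos: [483.1, -131.0, 301.2]
orientation: [-3.142, 0.0, -1.565]
ft_force: [-1.0, 0.4, -0.5]
finger_gap: 84.8
```

View pics/wrist2.png

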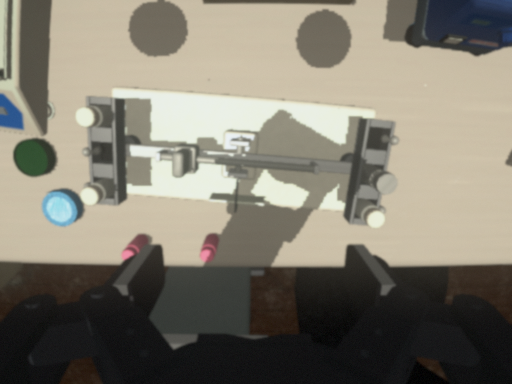

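View pics/scene2.png

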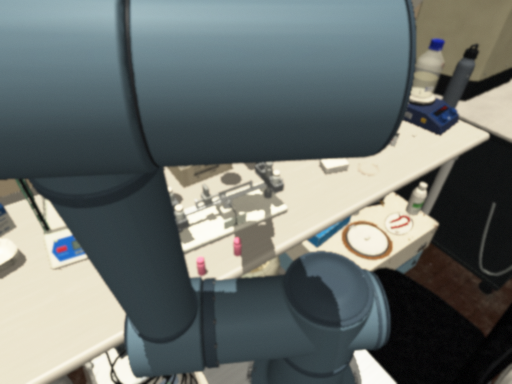

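```bash
python3 - <<'E'
from h import *
s=dict(np.load("wrist2.npz"))
crop(s,60,80,240,215,4,"w2l.png"); crop(s,220,80,420,235,4,"w2r.png")
P=cloud(s)
for n,uv in dict(vA=(88,117),vB=(92,194),vC=(375,217),blank=(385,182),tab=(183,158)).items():
    u,v=uv; q=P[v-3:v+4,u-3:u+4].reshape(-1,3); print(n,np.median(q,0).round(1))
E
```

```text
vA [544.4  29.3 144.3]
vB [467.4  35.1 144.4]
vC [ 444.9 -256.   145.8]
blank [ 483.8 -258.5  154.4]
tab [504.1 -61.3 144.9]
```

View pics/w2l.png

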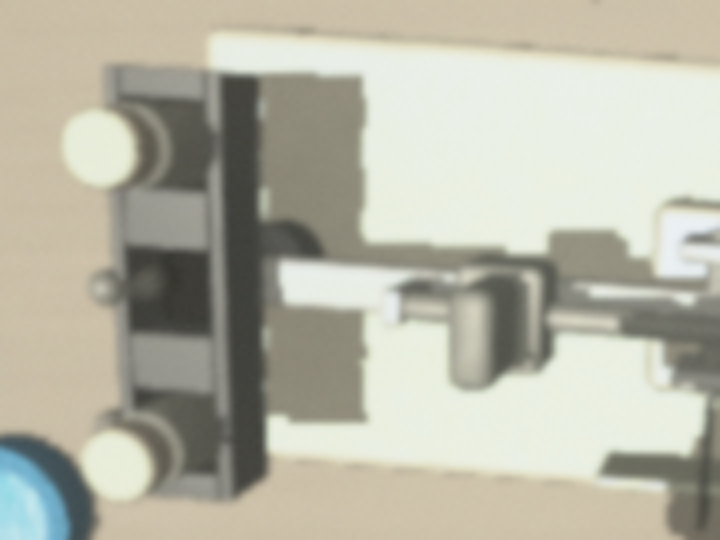

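View pics/w2r.png

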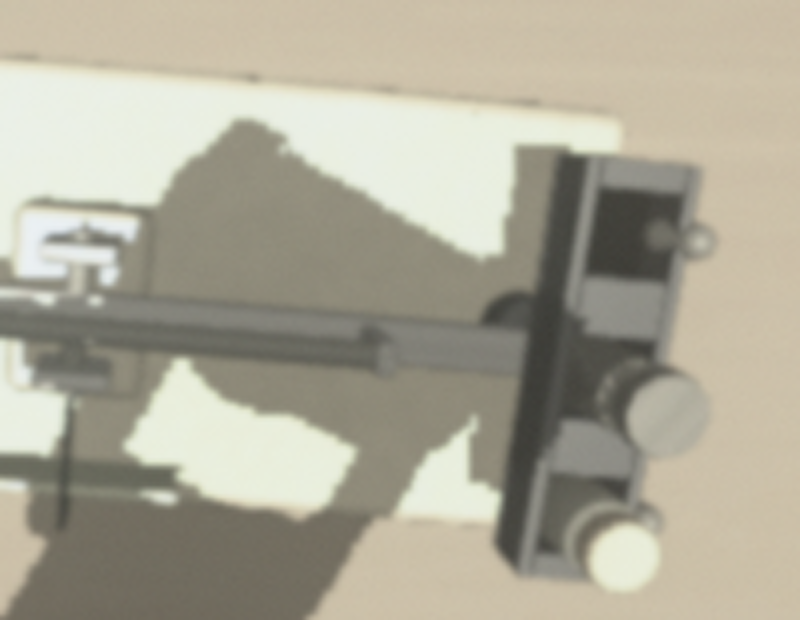

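```bash
python3 - <<'E'
from h import *
s=dict(np.load("wrist2.npz")); P=cloud(s)
img=s["img"]
def rect(m,name):
    m=cv2.morphologyEx(m.astype(np.uint8),cv2.MORPH_OPEN,np.ones((2,2)))
    q=P[m>0][:,:2].astype(np.float32); r=cv2.minAreaRect(q); print(name,len(q),np.round(r[0],1),np.round(r[1],1),r[2], P[m>0][:,2].mean())
z=P[...,2]; X=P[...,0];Y=P[...,1]
box=(X>400)&(X<620)
for n,ylo,yhi in(("L",-5,70),("R",-300,-220)):
    b=box&(Y>ylo)&(Y<yhi)
    h,e=np.histogram(z[b],bins=np.arange(60,170,2)); print(n,[(int(e[i]),int(h[i])) for i in range(len(h)) if h[i]>5])
    m=b&(z>98)&(z<116); rect(m,n)
st=(z>5)&(z<30)&box&(Y>-330)&(Y<90); 
rect(st&(img.min(2)>170),"stand")
for n,(u,v) in dict(A=(88,117),B=(92,194),C=(375,217),bl=(385,182)).items():
    m=np.zeros(z.shape,bool); m[v-14:v+15,u-14:u+15]=1; zt=np.median(z[v-2:v+3,u-2:u+3]); m&=abs(z-zt)<4
    q=P[m]; (c,r)=cv2.minEnclosingCircle(q[:,:2].astype(np.float32)); print(n,m.sum(),np.round(c,1),r,zt)
E
```

```text
L [(72, 7), (74, 9), (76, 106), (78, 146), (80, 8), (82, 70), (84, 63), (86, 262), (88, 136), (90, 77), (92, 102), (94, 100), (96, 107), (98, 122), (100, 135), (102, 107), (104, 146), (106, 295), (108, 1178), (110, 211), (112, 71), (114, 44), (116, 33), (118, 34), (120, 43), (122, 44), (124, 37), (126, 41), (128, 97), (130, 77), (132, 20), (134, 36), (136, 44), (138, 38), (140, 42), (142, 210), (144, 385), (146, 9)]
L 2283 [518.8  14.6] [111.7 275.4] 34.74225616455078 107.43305152221966
R [(72, 7), (74, 6), (76, 23), (78, 212), (80, 29), (82, 21), (84, 63), (86, 127), (88, 275), (90, 81), (92, 76), (94, 87), (96, 83), (98, 97), (100, 100), (102, 107), (104, 117), (106, 127), (108, 538), (110, 954), (112, 86), (114, 72), (116, 38), (118, 27), (120, 28), (122, 28), (124, 33), (126, 32), (128, 34), (130, 71), (132, 36), (134, 83), (136, 39), (138, 21), (140, 19), (142, 20), (144, 202), (146, 98), (148, 20), (150, 17), (152, 120), (154, 234)]
R 2163 [ 463.1 -231.3] [214.5 161. ] 85.70171356201172 105.91992021278807
stand 11718 [ 488.8 -117.4] [362.7 154.8] 85.67868041992188 22.926909313569315
A 346 [544.6  32.8] 10.266075134277344 144.2066588439924
B 295 [465.4  39. ] 10.346842765808105 144.43079824522476
C 299 [ 441.5 -257. ] 10.56846809387207 145.70932535974242
bl 371 [ 482.3 -260.3] 10.849698066711426 154.43547536943362
```

```bash
python3 - <<'E'
from h import *
s=dict(np.load("wrist2.npz")); P=cloud(s)
for uv in [(85,152),(395,140),(393,140),(86,154),(381,209)]: print(uv,P[uv[1],uv[0]].round(1))
E
python3 -m crank '[85,0,0,0,0,0,0.082, 85,43,10.6,37,0,0,0, 85,43,10.6,37,0,0,0, 85,43,10.6,37,0,0,0, 85,0,0,0,0,0,0, 85,0,0,0,0,0,0]'
python3 - <<'E'
from h import *
s=snap("wrist"); cv2.imwrite("pics/w3.png",s["img"]); np.savez("w3.npz",**s); print(status.get_obs()["ft_force"])
E
```

```text
(85, 152) [506.4  54.1 113.5]
(395, 140) [ 521.  -281.2  115.4]
(393, 140) [ 520.9 -279.4  114.6]
(86, 154) [504.1  53.6 113. ]
(381, 209) [ 443.2 -275.1  114.7]
time: 2.78
tcp_pos: [439.5, -261.0, 190.9]
orientation: [-3.141, -0.0, -1.655]
ft_force: [-0.0, -0.0, 1.3]
finger_gap: 85.3
[-0.0478678   0.89143259  0.33148392]
```

View pics/w3.png

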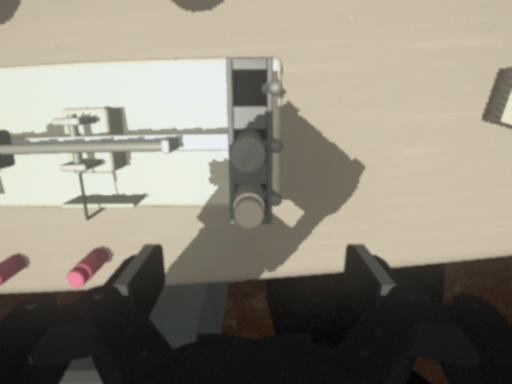

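```bash
python3 - <<'E'
from h import *
s=dict(np.load("w3.npz")); P=cloud(s); z=P[...,2]
crop(s,200,50,300,240,3,"w3c.png")
for n,(u,v) in dict(C=(248,210),bl=(247,153)).items():
    m=np.zeros(z.shape,bool); m[v-22:v+23,u-22:u+23]=1; zt=np.median(z[v-2:v+3,u-2:u+3]); m&=abs(z-zt)<4
    q=P[m]; (c,r)=cv2.minEnclosingCircle(q[:,:2].astype(np.float32)); print(n,m.sum(),np.round(c,1),r,zt,q.mean(0).round(1))
E
```

```text
C 720 [ 442.5 -257.2] 10.180020332336426 145.78961328962595 [ 443.  -257.2  145.5]
bl 1040 [ 482.3 -260.4] 10.720831871032715 154.0737725949673 [ 482.4 -260.4  154.3]
```

View pics/w3c.png

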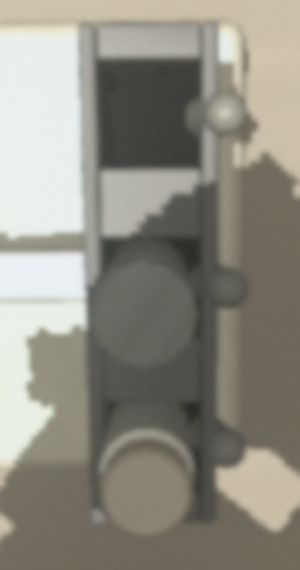

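```bash
python3 -m crank '[60,-4,-2.7,0,0,0,-0.008, 60,0,0,24,0,0,0, 60,0,0,24,0,0,0, 60,0,0,24,0,0,0, 60,0,0,0,0,0,0, 60,0,0,0,0,0,0]' 25
python3 - <<'E'
from h import *
s=snap("wrist"); cv2.imwrite("pics/w4.png",s["img"]); o=status.get_obs(); print(o["ft_force"],o["tcp_pos"],o["orientation"])
E
```

```text
time: 3.58
tcp_pos: [443.8, -256.4, 119.8]
orientation: [-3.14, -0.001, -1.644]
ft_force: [-0.5, -0.2, -0.0]
finger_gap: 60.3
[ 0.23380695 -0.49534482 -0.84191055] [ 443.89296501 -256.62834003  119.94761976] [-3.13931841e+00 -1.73918945e-03 -1.64422458e+00]
```

View pics/w4.png

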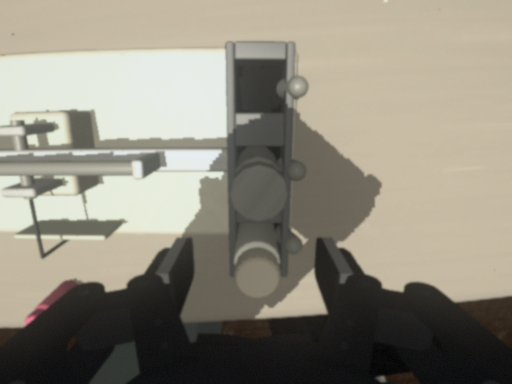

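```bash
python3 -m crank '[40,0,0,0,0,0,0, 26,0,0,0,0,0,0, 18,0,0,0,0,0,0, 18,0,0,0,0,0,0, 18,0,0,0,0,0,0, 18,0,0,0,0,0,0]' 25
python3 - <<'E'
from h import *
s=snap("wrist"); cv2.imwrite("pics/w5.png",s["img"]); o=status.get_obs(); print(o["ft_force"],o["tcp_pos"],o["finger_gap"])
E
```

```text
time: 4.38
tcp_pos: [443.1, -257.0, 118.6]
orientation: [-3.141, -0.002, -1.645]
ft_force: [0.7, -5.7, 0.2]
finger_gap: 20.6
[-0.35085301 -4.55318493  0.29123446] [ 443.0450743  -257.0304536   118.60485801] 20.926510348941644
```

View pics/w5.png

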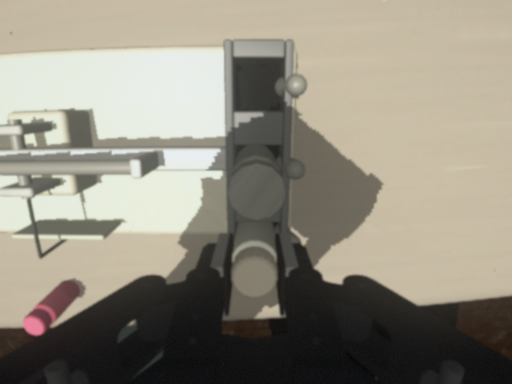

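```bash
python3 -m crank '[18,0.5,0,0,0,0,0, 18,0,0,-5,0,0,0, 18,0,0,-6,0,0,0, 18,0,0,-8,0,0,0, 18,0,0,-12,0,0,0, 18,0,0,-20,0,0,0, 18,0,0,-25,0,0,0, 18,0,0,-25,0,0,0, 18,0,0,0,0,0,0, 18,0,0,0,0,0,0]'
python3 - <<'E'
from h import *
s=snap("wrist"); cv2.imwrite("pics/w6.png",s["img"]); o=status.get_obs(); print(o["ft_force"],o["tcp_pos"],o["finger_gap"])
E
```

```text
time: 5.68
tcp_pos: [442.2, -255.7, 217.8]
orientation: [3.14, 0.002, -1.645]
ft_force: [-0.1, 0.3, -1.4]
finger_gap: 21.0
[-0.76427488  0.49762707 -1.18281485] [ 442.06348345 -255.7312139   217.51464807] 21.06035798556026
```

View pics/w6.png

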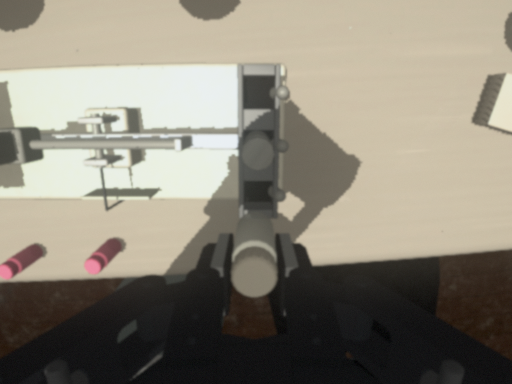

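```bash
python3 -m crank '[18,-49.6,-6.8,0,0,0,0, 18,-49.6,-6.8,0,0,0,0, 18,-49.6,-6.8,0,0,0,0, 18,-49.6,-6.8,0,0,0,0, 18,-49.6,-6.8,0,0,0,0, 18,-49.6,-6.8,0,0,0,0, 18,0,0,0,0,0,0, 18,0,0,0,0,0,0]'
cat > left.py <<'E'
from h import *
import sys
T=[];S=None
for i in range(3):
    s=snap("wrist"); o=status.get_obs(); T.append(np.r_[o["tcp_pos"],o["orientation"][2]]); S=s
    P=cloud(s); z=P[...,2]
    out=[]
    for n,p in dict(A=(544.6,33.0),B=(465.8,38.9),C=(442.5,-257.2)).items():
      best=None
      for zz in (139,144):
        u,v=proj(s,(*p,zz)).round().astype(int)
        if not(20<u<490 and 20<v<360): continue
        m=np.zeros(z.shape,bool); m[v-30:v+30,u-30:u+30]=1
        m&=(z>126)&(z<156)&(np.hypot(P[...,0]-p[0],P[...,1]-p[1])<16)
        if m.sum()<50: continue
        zt=np.percentile(z[m],75); m&=abs(z-zt)<4
        (c,r)=cv2.minEnclosingCircle(P[m][:,:2].astype(np.float32)); best=(n,np.round(c,1),round(r,1),round(float(zt),1),P[m].mean(0).round(1))
      out.append(best)
    print(o["tcp_pos"].round(1),o["orientation"].round(3),o["ft_force"].round(1)); print(out)
cv2.imwrite("pics/"+sys.argv[1],S["img"])
np.savez("last.npz",**S)
E
python3 left.py w7.png
```

```text
time: 6.72
tcp_pos: [504.8, 37.0, 218.1]
orientation: [3.139, -0.0, -1.645]
ft_force: [-0.2, -0.0, -1.6]
finger_gap: 20.8
[505.   36.4 218.4] [ 3.14  -0.    -1.646] [-0.5 -0.4 -0.7]
[('A', array([544.9,  33.7]), 10.0, 135.7, array([545.1,  33.6, 135.2])), None, None]
[505.2  36.1 218.6] [ 3.14   0.    -1.647] [-0.3 -0.2 -0. ]
[('A', array([544.8,  33.6]), 10.3, 135.7, array([545.1,  33.6, 135.2])), None, None]
[505.3  36.  218.8] [ 3.141  0.    -1.647] [ 0.2 -0.   0.5]
[('A', array([544.8,  33.6]), 10.2, 135.7, array([545.1,  33.6, 135.2])), None, None]
```

View pics/w7.png

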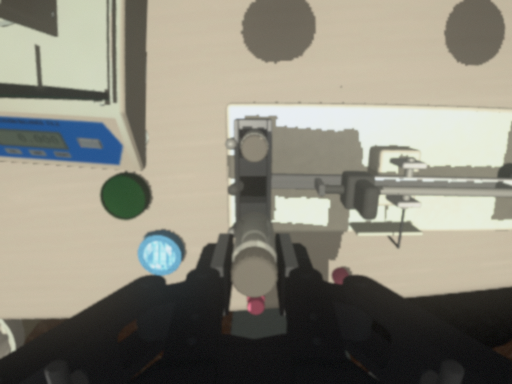

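```bash
python3 -m crank '[18,-0.4,0,20,0,0,0, 18,0,0,25,0,0,0, 18,0,0,20,0,0,0, 18,0,0,12,0,0,0, 18,0,0,4,0,0,0, 18,0,0,0,0,0,0]'
python3 left.py w8.png; python3 -c "
from h import *
s=dict(np.load('last.npz'));crop(s,180,60,340,320,3,'w8c.png')"
```

```text
time: 7.62
tcp_pos: [505.9, 37.1, 138.7]
orientation: [-3.141, -0.0, -1.645]
ft_force: [-0.0, -0.1, 0.2]
finger_gap: 20.8
[506.1  37.2 139. ] [-3.14  -0.    -1.645] [-0.2  0.2 -0.2]
[('A', array([544.7,  33.6]), 10.2, 135.7, array([545.2,  33.5, 135.2])), ('B', array([465.4,  39.4]), 10.4, 135.6, array([466.5,  39.3, 135.1])), None]
[506.2  37.2 139.2] [-3.14  -0.    -1.645] [-0.5  0.   0.3]
[('A', array([544.8,  33.5]), 10.2, 135.7, array([545.2,  33.5, 135.2])), ('B', array([465.6,  39.4]), 10.1, 135.6, array([466.5,  39.3, 135.1])), None]
[506.2  37.3 139.2] [-3.14  -0.    -1.645] [ 0.1 -0.   0.6]
[('A', array([544.8,  33.6]), 10.1, 135.7, array([545.2,  33.5, 135.2])), ('B', array([465.5,  39.4]), 10.2, 135.6, array([466.6,  39.3, 135. ])), None]
```

View pics/w8.png

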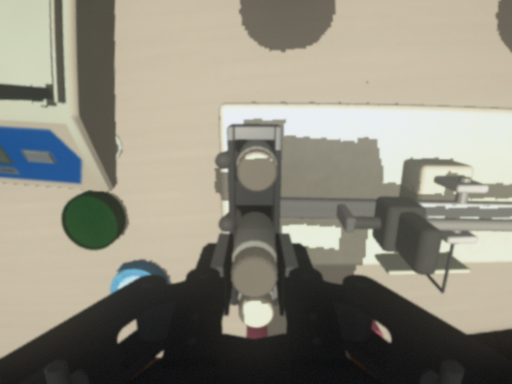

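```bash
cat > held.py <<'E'
from h import *
s=snap("wrist"); P=cloud(s); z=P[...,2]; t=status.get_obs()["tcp_pos"]
zt0=t[2]+26.7
m=(abs(z-zt0)<5)&(np.hypot(P[...,0]-t[0],P[...,1]-t[1])<10.8)
print(m.sum()); zt=np.median(z[m]); m&=abs(z-zt)<2.5
c,r=cv2.minEnclosingCircle(P[m][:,:2].astype(np.float32)); print(t.round(1),"cap",np.round(c,1),round(r,1),zt,P[m].mean(0).round(1))
E
python3 held.py
```

```text
1662
[506.1  37.3 139.1] cap [506.1  37.4] 10.7 165.38098697299944 [506.5  37.6 165.4]
```

```bash
python3 -m crank '[18,0.5,0.8,0,0,0,0, 18,0,0,3,0,0,0, 18,0,0,3,0,0,0, 18,0,0,3,0,0,0, 18,0,0,2,0,0,0, 18,0,0,2,0,0,0, 18,0,0,0,0,0,0]'
python3 held.py; python3 -c "
from bench import status
print(status.get_obs()['ft_force'],status.get_obs()['moment'])"
```

```text
time: 8.7
tcp_pos: [504.6, 37.0, 125.1]
orientation: [3.141, 0.0, -1.645]
ft_force: [0.3, -0.4, 0.1]
finger_gap: 21.0
1666
[504.8  37.  125.3] cap [504.7  37. ] 10.8 151.32382774699158 [505.   37.3 151.3]
[-0.46543234 -0.55243904 -0.25290743] [ 0.02006295 -0.01947882  0.01386432]
```

```bash
python3 -m crank '[18,0,0,2.5,0,0,0, 18,0,0,2.5,0,0,0, 18,0,0,2,0,0,0, 18,0,0,2,0,0,0, 18,0,0,0,0,0,0]'
```

```text
time: 9.38
tcp_pos: [504.8, 36.7, 116.1]
orientation: [-3.141, -0.0, -1.645]
ft_force: [0.7, -3.7, -0.2]
finger_gap: 20.9
```

```bash
python3 -m crank '[18,0,0,2,0,0,0, 18,0,0,2,0,0,0, 18,0,0,0,0,0,0]'
```

```text
time: 9.75
tcp_pos: [504.7, 36.9, 112.0]
orientation: [3.142, -0.0, -1.645]
ft_force: [0.1, -3.7, 0.2]
finger_gap: 20.9
```

```bash
python3 held.py; python3 -m crank '[18,0,0,1,0,0,0, 18,0,0,1,0,0,0]';python3 -m crank '[18,0,0,1,0,0,0]'; python3 -m crank '[18,0,0,0,0,0,0]'
```

```text
1663
[504.7  36.9 112. ] cap [504.4  37. ] 10.7 138.24130440019186 [505.   37.1 138.2]
time: 10.05
tcp_pos: [504.8, 37.0, 110.4]
orientation: [3.142, -0.0, -1.645]
ft_force: [-0.5, -2.8, 1.6]
finger_gap: 20.8
time: 10.18
tcp_pos: [504.8, 37.0, 109.3]
orientation: [-3.141, -0.0, -1.645]
ft_force: [-0.9, -3.4, 1.2]
finger_gap: 20.9
time: 10.3
tcp_pos: [504.7, 37.0, 109.1]
orientation: [3.142, -0.0, -1.645]
ft_force: [0.0, -4.1, 0.5]
finger_gap: 21.2
```

```bash
python3 held.py; python3 -m crank '[18,0,0,1,0,0,0]'; python3 -m crank '[18,0,0,1,0,0,0]'; python3 -m crank '[18,0,0,0,0,0,0]';python3 left.py w9.png; python3 held.py
```

```text
1673
[504.7  37.  109.2] cap [504.6  37. ] 10.8 135.3846409919584 [505.1  37.2 135.3]
time: 10.48
tcp_pos: [504.9, 37.0, 108.5]
orientation: [-3.142, 0.0, -1.645]
ft_force: [-2.3, -2.9, 5.8]
finger_gap: 20.3
time: 10.6
tcp_pos: [505.1, 36.9, 108.2]
orientation: [-3.141, -0.0, -1.645]
ft_force: [-4.0, -2.6, 8.6]
finger_gap: 20.6
time: 10.72
tcp_pos: [505.1, 36.9, 108.2]
orientation: [-3.141, -0.0, -1.645]
ft_force: [-2.1, -2.0, 7.5]
finger_gap: 21.1
[505.   36.9 108.3] [-3.141 -0.    -1.645] [-2.4 -3.8  8.1]
[('A', array([544.7,  33.5]), 10.2, 135.5, array([545.2,  33.5, 135.1])), ('B', array([470.9,  39.4]), 7.8, 133.1, array([473.9,  39.1, 132.1])), None]
[505.   36.9 108.2] [-3.141 -0.    -1.645] [-3.2 -3.5  7.5]
[('A', array([544.9,  33.6]), 10.2, 135.5, array([545.2,  33.5, 135.1])), ('B', array([470.9,  39.2]), 7.6, 133.3, array([473.9,  39. , 132.1])), None]
[505.   36.9 108.2] [-3.141 -0.    -1.645] [-2.8 -4.1  6.9]
[('A', array([544.8,  33.6]), 10.2, 135.5, array([545.2,  33.5, 135.1])), ('B', array([470.4,  39. ]), 8.3, 133.0, array([473.9,  38.9, 132. ])), None]
1677
[505.   36.9 108.3] cap [504.4  37.2] 10.7 134.50707675269192 [505.4  37.2 134.5]
```

View pics/w9.png

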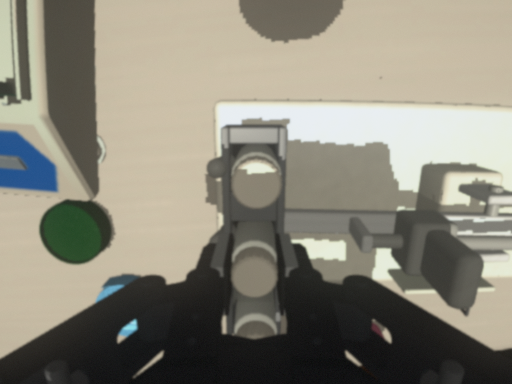

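```bash
python3 -m crank '[18,0,0,0.8,0,0,0, 18,0,0,0,0,0,0]'; python3 -m crank '[18,0,0,0,0,0,0, 18,0,0,0,0,0,0]'; python3 held.py
```

```text
time: 11.18
tcp_pos: [505.2, 36.9, 108.0]
orientation: [-3.141, -0.0, -1.645]
ft_force: [-3.8, -3.3, 10.6]
finger_gap: 21.1
time: 11.42
tcp_pos: [505.2, 36.9, 107.9]
orientation: [-3.141, -0.0, -1.645]
ft_force: [-3.3, -3.9, 9.8]
finger_gap: 21.0
1668
[505.2  36.9 108. ] cap [504.8  37. ] 10.7 134.25514734344085 [505.6  37.1 134.2]
```

```bash
python3 -m crank '[18,0,0,-1,0,0,0, 30,0,0,0,0,0,0, 45,0,0,0,0,0,0, 50,0,0,0,0,0,0, 50,0,0,-10,0,0,0, 50,0,0,-25,0,0,0, 50,0,0,-35,0,0,0, 50,0,0,-40,0,0,0, 50,0,0,0,0,0,0]'
python3 left.py w10.png; python3 -c "
from h import *
s=dict(np.load('last.npz'));P=cloud(s);z=P[...,2]
m=(abs(z-135)<4)&(np.hypot(P[...,0]-504.8,P[...,1]-36.8)<14)
c,r=cv2.minEnclosingCircle(P[m][:,:2].astype(np.float32));print(m.sum(),c,r,np.median(z[m]))"
```

```text
time: 12.6
tcp_pos: [507.2, 36.7, 222.1]
orientation: [-3.133, -0.0, -1.645]
ft_force: [-0.5, 0.0, 0.5]
finger_gap: 50.3
[505.8  36.9 219.6] [-3.137 -0.    -1.645] [-0.6  0.1 -0.5]
[('A', array([544.8,  33.5]), 10.1, 135.7, array([545.1,  33.6, 135.2])), ('B', array([465. ,  39.6]), 10.3, 135.7, array([465.9,  39.7, 135.1])), None]
[504.8  37.  217.9] [-3.141  0.    -1.645] [-0.1 -0.1 -0.6]
[('A', array([544.8,  33.7]), 10.1, 135.7, array([545.1,  33.6, 135.2])), ('B', array([465. ,  39.7]), 10.3, 135.6, array([465.9,  39.7, 135.1])), None]
[504.2  37.1 216.8] [ 3.14   0.    -1.645] [-0.3  0.1 -0.3]
[('A', array([544.9,  33.7]), 10.1, 135.7, array([545.1,  33.6, 135.2])), ('B', array([465.2,  39.7]), 10.2, 135.6, array([466. ,  39.7, 135.1])), None]
524 (504.2129821777344, 36.290096282958984) 10.125374794006348 135.45172755398374
```

View pics/w10.png

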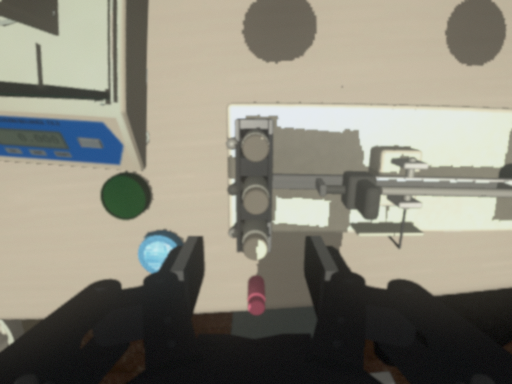

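```bash
cat > poise.py <<'E'
from h import *
yaw=-0.0766; ex=np.array([np.cos(yaw),np.sin(yaw)]); ey=np.array([-np.sin(yaw),np.cos(yaw)])
O=np.array([504.9,36.5])-149*ey   # balance origin from left middle seat
def meas(s):
    P=cloud(s); z=P[...,2]; d=P[...,:2]-O; a=d@ex; b=d@ey
    m=(abs(a)<25)&(abs(b)<85)&(z>112)&(z<165)
    return P,z,a,b,m
if __name__=="__main__":
    import sys
    print("O",O.round(1))
    s=snap("wrist"); np.savez("last.npz",**s); cv2.imwrite("pics/"+sys.argv[1],s["img"])
    P,z,a,b,m=meas(s)
    for lo,hi in((112,122),(122,130),(130,136),(136,142),(142,155)):
        k=m&(z>=lo)&(z<hi); 
        if k.sum()>5: print(lo,hi,k.sum(),"x'",np.percentile(a[k],[3,97]).round(1),"y'",np.percentile(b[k],[3,50,97]).round(1))
    for n,x,y,zz in(("A",40,149,140),("M",0,149,140),("B",-40,149,140),("blank",0,-149,157)):
        k=(np.hypot(a-x,b-y)<8)&(abs(z-zz)<18)
        if k.sum()>40:
            zt=np.percentile(z[k],80); k&=abs(z-zt)<2.5; print(n,k.sum(),"top",z[k].mean().round(2))
    o=status.get_obs(); print(o["time"],o["tcp_pos"].round(1),o["ft_force"].round(1))
E
python3 poise.py w11.png
```

```text
O [ 493.5 -112.1]
112 122 180 x' [-10.2  13.1] y' [-71.   65.1  68.9]
122 130 88 x' [-9.4 13.1] y' [58.6 65.8 67. ]
130 136 91 x' [-10.   13.1] y' [58.8 66.9 67.5]
136 142 176 x' [-10.7  12.9] y' [55.9 66.7 67.7]
142 155 415 x' [-11.   11.3] y' [56.9 61.9 66.6]
A 386 top 135.3
M 334 top 135.61
B 288 top 135.37
12.8 [503.9  37.1 216.2] [ 0.1 -0.  -0.6]
```

```bash
python3 -m crank '[10,30,-1,0,0,0,0, 0,30,-1,0,0,0,0, 0,0,0,0,0,0,0, 0,0,0,30,0,0,0, 0,0,0,30,0,0,0, 0,0,0,29,0,0,0, 0,0,0,0,0,0,0]'
python3 poise.py w12.png
```

```text
time: 13.68
tcp_pos: [499.8, -21.6, 125.4]
orientation: [3.135, 0.002, -1.644]
ft_force: [0.5, 0.0, 0.2]
finger_gap: -0.2
O [ 493.5 -112.1]
112 122 404 x' [-8.7 13.3] y' [48.8 60.8 68.6]
122 130 209 x' [-6.3 13.1] y' [56.2 64.1 66.6]
130 136 241 x' [-6.3 13. ] y' [56.8 66.5 83.8]
136 142 449 x' [-8. 13.] y' [55.5 66.4 83.2]
142 155 1036 x' [-5.9 11.5] y' [56.8 63.3 83.5]
A 978 top 135.34
M 778 top 135.61
B 147 top 135.35
13.725 [501.3 -22.1 127.4] [0.5 0.1 0.3]
```

View pics/w12.png

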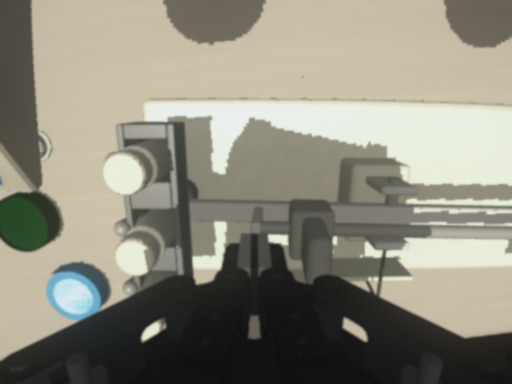

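```bash
python3 -m crank '[0,6,0,0,0,0,0, 0,6,0,0,0,0,0, 0,6,0,0,0,0,0, 0,6,0,0,0,0,0, 0,6,0,0,0,0,0, 0,5,0,0,0,0,0, 0,5,0,0,0,0,0, 0,5,0,0,0,0,0, 0,5,0,0,0,0,0, 0,0,0,0,0,0,0]'
python3 poise.py w13.png
```

```text
time: 14.98
tcp_pos: [498.5, -73.4, 128.4]
orientation: [3.141, -0.0, -1.645]
ft_force: [0.1, 0.9, -0.0]
finger_gap: -0.0
O [ 493.5 -112.1]
112 122 826 x' [-0.4 14.8] y' [ 7.3 21.3 30. ]
122 130 161 x' [ 4.8 13.2] y' [14.2 20.7 37.2]
130 136 293 x' [ 7.3 13.1] y' [15.2 31.1 48.9]
136 142 448 x' [ 7.4 13.1] y' [15.4 33.9 51.7]
142 155 1736 x' [-3.6 12.4] y' [14.2 24.  51.2]
A 739 top 142.22
M 703 top 142.44
B 387 top 142.16
15.025 [498.4 -73.2 128.3] [ 0.5  0.  -0.3]
```

View pics/w13.png

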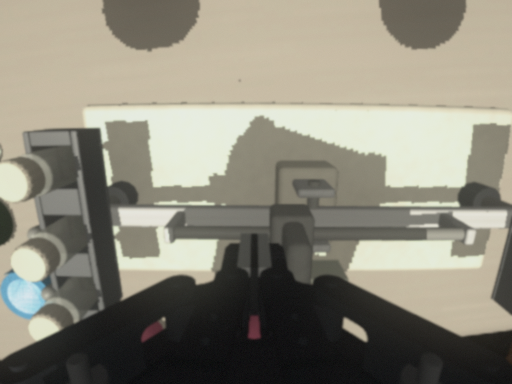

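```bash
python3 -m crank '[0,-6,0,0,0,0,0, 0,-4,0,0,0,0,0, 0,0,0,0,0,0,0, 0,0,0,0,0,0,0, 0,0,0,0,0,0,0, 0,0,0,0,0,0,0, 0,0,0,0,0,0,0, 0,0,0,0,0,0,0, 0,0,0,0,0,0,0, 0,0,0,0,0,0,0]'
python3 poise.py w14.png
```

```text
time: 16.27
tcp_pos: [499.3, -62.9, 128.5]
orientation: [-3.142, -0.0, -1.645]
ft_force: [0.1, -0.8, 0.0]
finger_gap: 0.1
O [ 493.5 -112.1]
112 122 1173 x' [-11.7  14.4] y' [-83.9  24.4  31.5]
122 130 185 x' [-6.9 13.1] y' [16.9 24.7 27.5]
130 136 317 x' [-4.8 13. ] y' [17.9 38.7 60.1]
136 142 499 x' [-3.5 13.1] y' [19.  42.1 62.2]
142 155 1772 x' [-4.5 12.4] y' [17.7 27.5 61.5]
A 840 top 135.35
M 677 top 135.6
B 299 top 135.33
16.325 [499.4 -62.9 128.5] [-0.3 -0.6 -0.2]
```

```bash
python3 -m crank '[0,5,0,0,0,0,0, 0,4,0,0,0,0,0, 0,4,0,0,0,0,0, 0,4,0,0,0,0,0, 0,4,0,0,0,0,0, 0,4,0,0,0,0,0, 0,4,0,0,0,0,0, 0,0,0,0,0,0,0, 0,-6,0,0,0,0,0, 0,-6,0,0,0,0,0, 0,0,0,0,0,0,0, 0,0,0,0,0,0,0, 0,0,0,0,0,0,0, 0,0,0,0,0,0,0, 0,0,0,0,0,0,0, 0,0,0,0,0,0,0, 0,0,0,0,0,0,0, 0,0,0,0,0,0,0]'
python3 poise.py w15.png
```

```text
time: 18.58
tcp_pos: [498.1, -79.9, 128.5]
orientation: [-3.142, 0.0, -1.645]
ft_force: [-0.2, 0.3, 0.3]
finger_gap: 0.1
O [ 493.5 -112.1]
112 122 1065 x' [-9.4 14.7] y' [-83.7  10.6  18. ]
122 130 184 x' [-6.2 13.1] y' [ 3.  10.4 13.7]
130 136 317 x' [-3.8 13.1] y' [ 3.8 21.7 43.1]
136 142 467 x' [ 0.9 13. ] y' [ 4.4 25.3 44.9]
142 155 1824 x' [-3.9 12.5] y' [ 3.8 13.4 44.6]
A 573 top 136.85
M 646 top 137.12
B 509 top 136.86
18.625 [498.1 -79.9 128.5] [0.1 0.4 0.2]
```

View pics/w15.png

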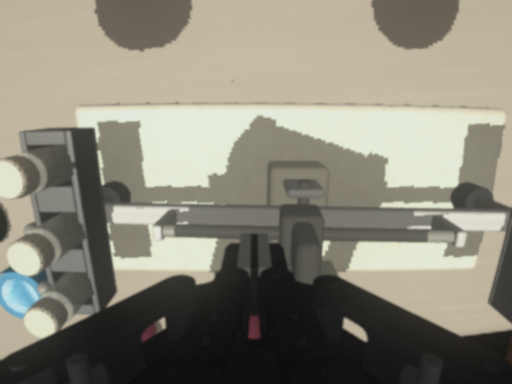

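```bash
python3 -m crank '[0,5,0,0,0,0,0, 0,4,0,0,0,0,0, 0,4,0,0,0,0,0, 0,3,0,0,0,0,0, 0,3,0,0,0,0,0, 0,2,0,0,0,0,0, 0,0,0,0,0,0,0, 0,-6,0,0,0,0,0, 0,-6,0,0,0,0,0, 0,0,0,0,0,0,0, 0,0,0,0,0,0,0, 0,0,0,0,0,0,0, 0,0,0,0,0,0,0, 0,0,0,0,0,0,0, 0,0,0,0,0,0,0, 0,0,0,0,0,0,0, 0,0,0,0,0,0,0, 0,0,0,0,0,0,0, 0,0,0,0,0,0,0]'
python3 poise.py w16.png
```

```text
time: 21.0
tcp_pos: [497.4, -88.8, 128.5]
orientation: [-3.142, -0.0, -1.645]
ft_force: [-0.4, 0.3, -0.5]
finger_gap: 0.1
O [ 493.5 -112.1]
112 122 1014 x' [-11.   14.9] y' [-14.2   2.8   8.4]
122 130 208 x' [-7.6 13.1] y' [-7.2  1.   3.1]
130 136 349 x' [-5.8 13.1] y' [-6.5  3.1 33.5]
136 142 495 x' [-3. 13.] y' [-6.3 15.8 36. ]
142 155 1815 x' [-3.8 12.5] y' [-7.4  2.5 35.6]
M 257 top 143.01
B 516 top 142.8
21.05 [497.4 -88.8 128.5] [ 0.   0.3 -0.6]
```

```bash
python3 poise.py w16b.png | grep -E "^[MB] "; python3 -m crank '[0,4,0,0,0,0,0, 0,4,0,0,0,0,0, 0,3,0,0,0,0,0, 0,2.3,0,0,0,0,0, 0,1,0,0,0,0,0, 0,1,0,0,0,0,0, 0,0,0,0,0,0,0, 0,-6,0,0,0,0,0, 0,-6,0,0,0,0,0, 0,0,0,0,0,0,0, 0,0,0,0,0,0,0, 0,0,0,0,0,0,0, 0,0,0,0,0,0,0, 0,0,0,0,0,0,0, 0,0,0,0,0,0,0, 0,0,0,0,0,0,0, 0,0,0,0,0,0,0, 0,0,0,0,0,0,0, 0,0,0,0,0,0,0, 0,0,0,0,0,0,0]'
python3 poise.py w17.png
```

```text
M 262 top 142.99
B 514 top 142.81
time: 23.6
tcp_pos: [497.2, -92.1, 128.5]
orientation: [-3.142, 0.0, -1.645]
ft_force: [-0.1, 0.5, -0.6]
finger_gap: -0.1
O [ 493.5 -112.1]
112 122 1012 x' [-11.5  14.8] y' [-17.6  -0.7   4.7]
122 130 213 x' [-7.2 13.1] y' [-10.8  -2.1  -0.6]
130 136 350 x' [-6.1 13. ] y' [-10.4  -0.7  30. ]
136 142 517 x' [-4.9 13. ] y' [-9.8 11.2 32.7]
142 155 1788 x' [-3.7 12.5] y' [-11.4  -1.5  32.2]
M 40 top 144.95
B 448 top 144.97
23.65 [497.2 -92.1 128.5] [ 0.2 -0.5 -0. ]
```

View pics/w17.png

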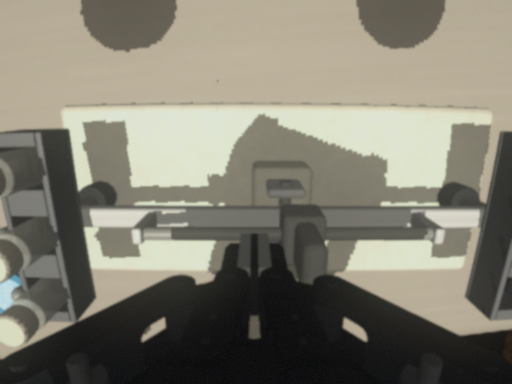

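```bash
python3 -m crank '[0,0,0,-15,0,0,0, 0,0,0,-30,0,0,0, 0,0,0,-42,0,0,0, 0,0,0,-42,0,0,0, 0,20,6,-43,0,0,0, 0,20,5,0,0,0,0, 0,0,0,0,0,0,0, 0,0,0,0,0,0,0, 0,0,0,0,0,0,0, 0,0,0,0,0,0,0]'
python3 poise.py w18.png
python3 - <<'E'
from h import *
s=dict(np.load("last.npz")); crop(s,180,110,290,225,5,"w18p.png")
s=snap("scene");crop(s,160,150,300,260,5,"s18.png")
s=snap("top");cv2.imwrite("pics/t18.png",s["img"])
E
```

```text
time: 24.9
tcp_pos: [483.2, -130.7, 300.1]
orientation: [3.141, 0.0, -1.644]
ft_force: [1.0, 0.5, -0.4]
finger_gap: -0.0
O [ 493.5 -112.1]
112 122 308 x' [-12.8  14.4] y' [-18.1 -12.7   4.5]
122 130 12 x' [10.5 13. ] y' [-11.9  -8.3  -3. ]
130 136 12 x' [10. 13.] y' [-11.7  -6.5  -1.3]
136 142 10 x' [10.5 13.1] y' [-11.9  -7.8  -2.9]
142 155 296 x' [-10.8  12. ] y' [-12.3  -6.6  -1.5]
A 201 top 144.99
M 186 top 145.31
B 174 top 145.23
blank 205 top 153.77
24.95 [ 483.2 -130.8  300.2] [-0.6 -0.9  0.6]
```

View pics/w18.png

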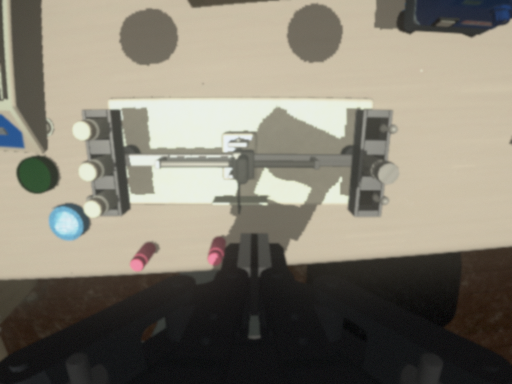

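View pics/w18p.png

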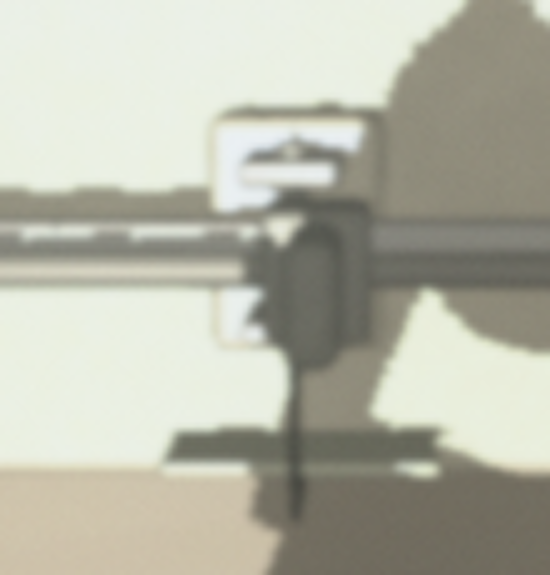

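View pics/s18.png

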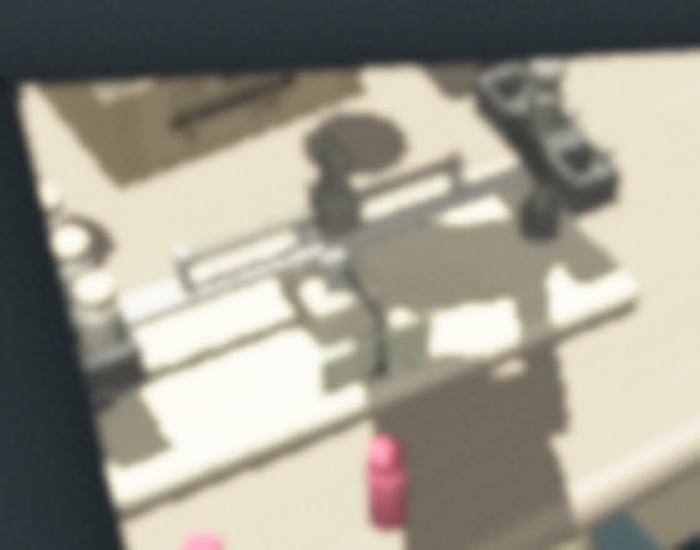

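```bash
python3 - <<'E'
from poise import *
for f in("wrist2.npz","last.npz"):
    s=dict(np.load(f)); P=cloud(s); z=P[...,2]; d=P[...,:2]-O; a=d@ex; b=d@ey
    def med(k,lo,hi):
        k=k&(z>lo)&(z<hi); return k.sum(), np.median(z[k]).round(2)
    for n,sg in(("L",1),("R",-1)):
        # rack web/rim tops: between wells, ends
        web=(np.abs(np.abs(a)-20)<5)&(abs(sg*b-150)<13)
        end=(np.abs(np.abs(a)-56)<3)&(abs(sg*b-150)<13)
        st=(a>35)&(a<65)&(sg*b>90)&(sg*b<115)
        tb=(a>90)&(a<140)&(sg*b>90)&(sg*b<150)
        tb2=(a<-85)&(a>-105)&(sg*b>70)&(sg*b<150)
        print(f,n,"web",med(web,90,125),"end",med(end,90,125),"stand",med(st,5,40),"table",med(tb,-10,10),med(tb2,-10,10))
    beam=(abs(a)<6)&(abs(abs(b)-105)<15)
    for sg in(1,-1):
        k=(abs(a)<5)&(abs(sg*b-110)<15)&(z>70)&(z<100); print("beam",sg,med(k,60,110))
E
```

```text
wrist2.npz L web (np.int64(403), np.float64(109.05)) end (np.int64(203), np.float64(109.15)) stand (np.int64(426), np.float64(20.77)) table (np.int64(1687), np.float64(-1.12)) (np.int64(646), np.float64(-1.26))
wrist2.npz R web (np.int64(388), np.float64(110.36)) end (np.int64(193), np.float64(110.3)) stand (np.int64(421), np.float64(20.86)) table (np.int64(1657), np.float64(-0.96)) (np.int64(640), np.float64(-1.15))
beam 1 (np.int64(178), np.float64(78.32))
beam -1 (np.int64(193), np.float64(79.35))
last.npz L web (np.int64(393), np.float64(109.69)) end (np.int64(192), np.float64(109.63)) stand (np.int64(422), np.float64(20.92)) table (np.int64(1669), np.float64(-1.15)) (np.int64(655), np.float64(-1.21))
last.npz R web (np.int64(397), np.float64(109.9)) end (np.int64(240), np.float64(109.84)) stand (np.int64(428), np.float64(20.84)) table (np.int64(1688), np.float64(-1.02)) (np.int64(633), np.float64(-1.16))
beam 1 (np.int64(187), np.float64(78.64))
beam -1 (np.int64(190), np.float64(78.79))
```

```bash
python3 -m crank '[0,0,0,0,0,0,0, 0,0,0,0,0,0,0, 0,0,0,0,0,0,0, 0,0,0,0,0,0,0, 0,0,0,0,0,0,0, 0,0,0,0,0,0,0, 0,0,0,0,0,0,0, 0,0,0,0,0,0,0]'
python3 poise.py w19.png | tail -5
python3 -c "
from bench import hand_in
print(hand_in())"
```

```text
time: 26.05
tcp_pos: [483.2, -131.2, 300.5]
orientation: [3.142, 0.0, -1.645]
ft_force: [0.1, -0.6, 0.2]
finger_gap: -0.0
A 201 top 145.14
M 187 top 145.42
B 169 top 145.09
blank 209 top 153.77
26.1 [ 483.2 -131.2  300.5] [-0.6  0.8 -1. ]
the job is handed in; nothing more can be done
None
```

The job is done and handed in at about 26 s. The beam rests level by itself, with the blank alone in the right pan and all three vials in the left.

- **Vial:** I moved the one beside the blank (nearest well of the right pan) into the free middle well of the left pan and pressed it home at about 10 N. Its cap stands within 0.3 mm of the other two, and it showed the same 0.3 mm difference in its original well.
- **Poise:** I nudged it with closed fingertips in four light pushes, from about +57 mm to about −7 mm. The hand was then lifted about 150 mm clear.
- **Level:** The rims of the two pans read 109.7 mm (left) and 109.9 mm (right), a tip of under 0.001 rad. The reading held steady over a further second. The pointer hangs at about the middle of its scale, though the picture was too coarse to show the individual marks.

One reading disagreed: every vial cap measured about 2.5 mm lower above the rim than the stated 38 mm. It was the same for all of them, including before I moved anything, so I put it down to how the camera reads the caps. I did not measure the other bench objects again. The final picture shows the lid and pink vials apparently undisturbed, and the arm never went near them.

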